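Fetch the cleaned sub-plate through the booth port and lay it in the fixture

TASK

The missing sub-plate of the modular fixture has been blown clean and still sits on the pedestal in the white booth. Take it by its black knob, bring it out through the round port without knocking the booth, and lay it in the gap of the steel base so that its T tab and T slot interlock with the two plates bolted there and it lies flush with them. Set it down rather than drop it, let go, and leave the things around it where they are.

Things in the scene. Friction and masses are not known exactly. Their poses are not given: they have to be found in the camera images.
- booth: White sheet-metal blow-off booth with clear sides, fixed; 242 x 250 x 197 mm. Origin: on the work surface under the pedestal axis; x from its low front (88 mm high, at x = -118) to its back (x = 125), z up. Inside stands a grey round pedestal: 84 mm wide at the foot, its dish 70 mm wide, top 55 mm above the origin. The only opening is the round port in the sloping panel.
- port_panel: The booth's sloping top panel, 4 mm sheet, rising 27 deg to the back, with the round port (160 mm clear, black rubber rim 5 mm proud). Origin: port centre on the outer face; z: port axis pointing out, 27 deg from vertical, leaning to the front; x: up the slope. A black lamp, 190 mm wide, stands on the panel above the port, x = 88 to 130, 60 mm high, and bars a vertical reach.
- plate: Loose grey metal sub-plate, 0.22 to 0.37 kg, lying flat on the pedestal. Origin: centre of its underside, z up. Plate 84 (x) x 64 (y) x 12; T tab at x = -18 on the -y edge, 20 long, head 26 x 8, neck 16; T slot for such a tab at x = 18 in the +y edge (20 deep, head 30 x 12, neck 20); lowest 3 mm relieved 1.5 all round. Black knob on the origin axis: 30 wide, z = 28 to 64, on a 16 stem; grip at z = 47.
- base: Fixed dark steel base 108 (x) x 208 (y) x 10 mm, held by a lug at each y end (to y = +-129, bolt heads 18 high), with two grey plates screwed on it, each 84 x 60 x 12, tops at z = 22. Origin: centre of its underside on the work surface, z up. Between them a 68 mm gap (y = -34 to 34), open at both x ends: the +y plate sends a T tab into it at x = 18, the -y plate has the T slot at x = -18.
- seat (a point): Centre of the gap's floor, 10 mm above the base's origin, axes as the base's. The seated sub-plate's origin lies here with its x and y along these axes (its tab to -y; the other way round it does not go in). The fit has 2 mm play on every side; seated, its top is level with the plates beside it.
- v_block_a: Bystander: small grey steel V-block, 33 x 40 x 34 mm, loose; origin at the centre of its underside.
- v_block_b: Bystander: second V-block, 33 x 40 x 34 mm, loose; origin at the centre of its underside.
- turned_housing: Bystander: round turned aluminium part, 46 mm wide, 38 high, loose; origin at the centre of its underside.

How it is judged:
On the way:
1. the sub-plate is out of the booth through the port (z of plate in the frame of port_panel above 0.025 m), for 0.1 s.
At the end, for the whole second after the job is handed in: The sub-plate lies at rest, interlocked in the gap of the base: its origin within 4.5 mm of the seat point sideways and no more than 2.5 mm above it, tilted under 0.04 rad and turned under 0.08 rad from the base (horizontal distance between plate and seat below 0.0045 m and z of plate in the frame of seat below 0.0025 m and angle between plate's own z axis and vertical below 0.04 rad and angle between the x axis of plate and the x axis of seat, either way round below 0.08 rad and linear speed of plate below 0.02 m/s); the robot touches nothing.
It fails at once if a V-block or the turned housing is moved more than 20 mm (distance of any of v_block_a, v_block_b, turned_housing from where it was at the start of the episode above 0.02 m).
It fails at once if the robot knocks the booth, or the sub-plate knocks the port panel, with more than 25 N (contact force between any of the arm, the fingers and booth above 25 N or contact force between plate and port_panel above 25 N).
It fails at once if the sub-plate is dropped: it falls free of the fingers by about 2 cm or more (linear speed of plate above 0.6 m/s and contact force between the fingers and plate below 0.05 N).
It also fails if it takes over 42 s, if anything falls off the work surface, if the arm or the gripper's body presses on something with over 40 N, if the wrist force passes 120 N, or if a joint passes its speed limit or range.

ROBOT

A 6-joint arm with a two-finger parallel gripper is mounted at the origin on a cart in front of the work surface, level with it; the furniture and walls round the work are solid. World frame = base frame: x ahead of the robot, y to its left, z up, the work surface at z = 0. Lengths are in m, angles in rad, forces in N, time in s.
With the tool pointing down it reaches from about 0.425 to 0.95 m from the base axis. Payload 3.5 kg.
Tool frame: the origin (TCP) lies midway between the tips of the shut fingers; the grasp point (between the pads) lies 19 mm behind it; z points along the fingers, y is the line along which they close (so a half turn about z gives the same grasp; the last joint's range is limited). The gripper opens to 85 mm and grips with 20 to 120 N. Pads are 22 mm wide; open, the fingers measure 114 mm over their backs; the gripper's body (76 mm by 85 mm) begins 54 mm behind the grasp point. The pads swing forward as they close: fully open they stand 13 mm farther back than shut.
Start: joints at [1.001, 0.286, 1.577, -0, 1.279, -0.15], TCP at [0.275, 0.616, 0.231] pointing down, gripper open.
Joint ranges: [-2.77, 2.77], [-0.9, 2.22], [0.21, 2.48], [-1.53, 4.67], [0.24, 2.81], [-2.84, 2.84]. Speed limits (rad/s): [2.79, 2.79, 3.14, 3.14, 3.14, 3.14].

INTERFACE

Orientations are given as a unit quaternion [x, y, z, w].
In Python, from plant import * gives the robot as it stands.
- The arm moves only by the tool move_arm, never from a script. Its argument "moves" is a list of rows, each a list of 3 entries, a list of its own where there are three numbers: the opening, from 0 (shut) to 1 (fully open), then the shift along the tool's x, y, z in m, then the turn, a rotation vector about the tool's x, y, z in rad. A call has exactly 10 rows; each row shifts and turns the commanded pose from where the row before left it, along the tool's axes as they then stand; what a row does not reach is not made up. A row lasts 1/12 s, in which the tool goes at most 41.7 mm and 7.16 degrees, less where a joint would pass 70% of its speed; a pose out of reach is approached as far as the arm can. A call is refused whole if a number of a shift passes 0.0417 or a number of a turn 0.125, either way. A call with a gripper value outside its range is refused whole. The fingers move at their own pace and stop on an object; "grip_force" is the grip in N (left out, the last holds). Time passes only in rows, so rows that do not move let the fingers close, or fill a call up. It gives the time, the measured TCP pose, the force, the opening and the grip force at its end, in the units of the state.
- get_state(): the state, without advancing time (a new reading comes with each control period).
- read_camera(name): name is "scene" or "top" or "wrist"; returns the picture (384x512x3 uint8, red, green, blue); there is no depth.
- camera_params(name): a dict with "fx", "fy", "cx", "cy" (pixels), "rvec" (rotation vector, rad) and "tvec" (3), from world to camera coordinates, as OpenCV has them; the wrist camera has in their place "tool_from_camera" (4x4, takes a point from camera to tool coordinates, whose origin is the TCP and whose axes are the flange's). Camera axes: x right, y down, z forward; pixel columns grow to the right and rows downward; lengths in m; the calibration is good to about 2 mm. A picture is of the moment at which its call begins: read the wrist's pose just before it. camera_params takes no time and is no camera call.
- sign_off(): hands the job in; it is judged then, once.
The state is a dict: "time": time; "qpos": joint angles; "dq": joint speeds; "joint_efforts": joint torques, N m; "eef_pos": TCP position; "tcp_rot": TCP orientation; "contact_force": force on the tool from outside, world axes, zero at the start; "wrist_torque": the same for the moment, N m; "opening": opening from 0.0 (shut) to 1.0 (fully open); "finger_force": force on a finger pad.
Only numpy, scipy, OpenCV 4.12 (cv2) and the standard library are available. Lean on these libraries where they do the work, as an engineer would, in place of code of your own. Each camera call takes 0.05 s, during which the arm holds its last target. There are 200 camera calls.

## Working session

There is one attempt and no reset: what is moved stays moved. The work goes in short steps, Python scripts to look and compute and a tool call to move; the robot and the scene stay as the last step left them, time stands still between calls to the robot, and variables do not carry over. Pictures are saved under pics/ and viewed, at most 10 in all, crops included, and the job is handed in when it is done.

Besides the shell and the picture viewer there is one more tool, called after ">>>" by a JSON object that holds its "name" and its "arguments", one argument or row to a line. move_arm: Moves the arm, as the interface text tells. Its arguments: {"type":"object","properties":{"moves":{"type":"array"},"grip_force":{"type":"number"}},"required":["moves"]}

```bash
mkdir -p pics; ls; cat > h.py <<'E'
from plant import *
import numpy as np, cv2
from scipy.spatial.transform import Rotation as R
def cam(name):
    p=camera_params(name); K=np.array([[p['fx'],0,p['cx']],[0,p['fy'],p['cy']],[0,0,1.]])
    if name=='wrist':
        s=get_state(); T=np.eye(4); T[:3,:3]=R.from_quat(s['tcp_rot']).as_matrix(); T[:3,3]=s['eef_pos']
        T=T@np.array(p['tool_from_camera']); Rc=T[:3,:3].T; t=-Rc@T[:3,3]
    else: Rc=R.from_rotvec(p['rvec']).as_matrix(); t=np.array(p['tvec'])
    return K,Rc,t
def ray(c,uv):
    K,Rc,t=c; d=Rc.T@np.linalg.inv(K)@np.array([uv[0],uv[1],1.]); return -Rc.T@t, d/np.linalg.norm(d)
def onz(c,uv,z):
    o,d=ray(c,uv); return o+d*(z-o[2])/d[2]
def proj(c,P):
    K,Rc,t=c; q=(K@(Rc@np.atleast_2d(P).T+t[:,None])).T; return q[:,:2]/q[:,2:]
def tri(c1,u1,c2,u2):
    o1,d1=ray(c1,u1);o2,d2=ray(c2,u2); A=np.c_[d1,-d2]; s=np.linalg.lstsq(A,o2-o1,rcond=None)[0]
    a,b=o1+s[0]*d1,o2+s[1]*d2; return (a+b)/2,np.linalg.norm(a-b)
def snap(name,f):
    c=cam(name); im=np.array(read_camera(name)); cv2.imwrite(f'pics/{f}.png',im[:,:,::-1]); return c,im
E
python3 - <<'E'
from h import *
for n in('scene','top'):
    c,im=snap(n,n+'0'); K,Rc,t=c; print(n,K.round(1).tolist(),(-Rc.T@t).round(3),Rc[2].round(3))
a=cv2.imread('pics/scene0.png');b=cv2.imread('pics/top0.png')
s=get_state();print(s)
E
```

```text
pics
scene [[376.5, 0.0, 253.2], [0.0, 376.5, 193.6], [0.0, 0.0, 1.0]] [1.302 0.411 0.615] [-0.753 -0.414 -0.512]
top [[365.4, 0.0, 260.7], [0.0, 365.4, 198.7], [0.0, 0.0, 1.0]] [ 0.443 -0.004  0.972] [ 0.162  0.008 -0.987]
{'time': 0.1, 'qpos': array([ 1.00099888e+00,  2.87119553e-01,  1.57807615e+00,  1.32367989e-05,
        1.27861343e+00, -1.49972392e-01]), 'dq': array([-0.00194477, -0.00451248, -0.00213942,  0.00025027,  0.00069854,
        0.00069566]), 'joint_efforts': array([-4.58326995e-04, -4.07293081e+01, -2.93699867e+01, -2.00419408e-04,
        3.36440709e-03, -2.66882000e-05]), 'eef_pos': array([0.27474749, 0.61587966, 0.23003253]), 'tcp_rot': array([ 2.08376092e-01,  9.78048146e-01, -1.03500862e-03, -3.96213663e-04]), 'contact_force': array([0.64311368, 0.20766132, 0.03962131]), 'wrist_torque': array([ 0.00298894, -0.04477532, -0.01348914]), 'finger_force': 0.0, 'opening': 0.9985074226467355}
```

View pics/scene0.png

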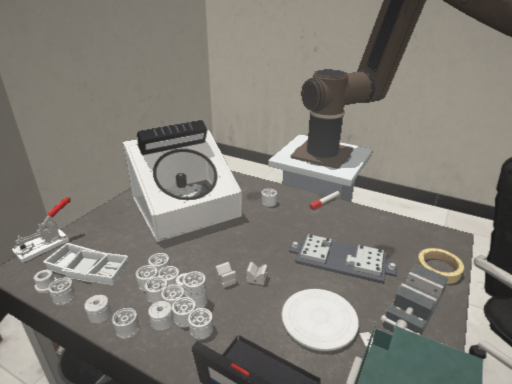

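View pics/top0.png

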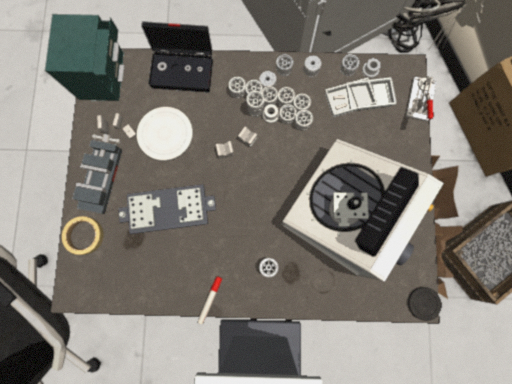

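The scene view shows the booth at (180,180), with the knob visible in the port at (181,180), and the base at (345,257). The top view shows the base at (167,209), the knob at about (353,202), the lamp at (388,210), the V-blocks at (224,149) and (247,136), and the housing at (268,267). Next I'll zoom in.

```bash
python3 - <<'E'
import cv2,numpy as np
a=cv2.imread('pics/top0.png');b=cv2.imread('pics/scene0.png')
z=lambda im,x,y,w,h,W,H:cv2.resize(im[y:y+h,x:x+w],(W,H),interpolation=cv2.INTER_CUBIC)
o=np.zeros((600,800,3),np.uint8)
o[:300,:400]=z(a,110,170,112,84,400,300)   # 3.571
o[:300,400:]=z(a,280,140,160,120,400,300)  # 2.5
o[300:,:400]=z(b,285,215,120,90,400,300)   # 3.333
o[300:,400:]=z(b,110,115,160,120,400,300)  #2.5
cv2.imwrite('pics/z0.png',o)
E
```

```text
(no output)
```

View pics/z0.png

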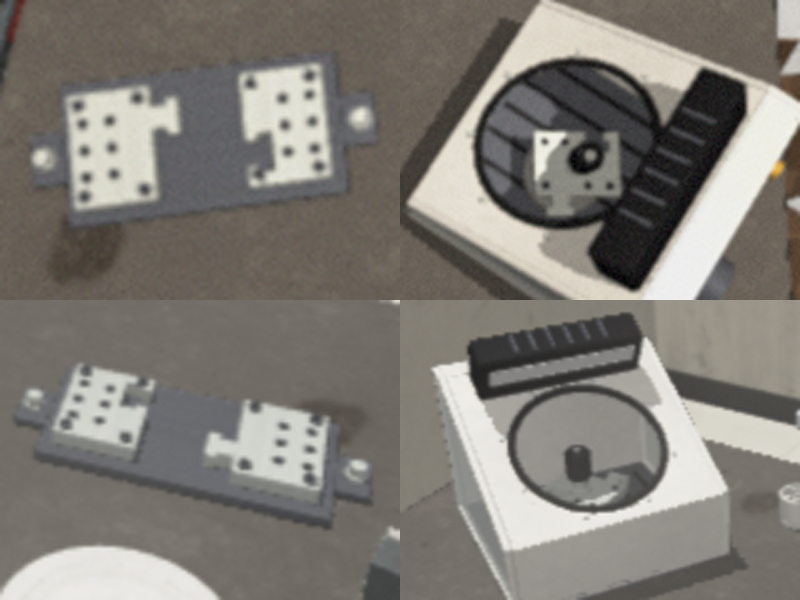

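```bash
python3 - <<'E'
from h import *
ct,cs=cam('top'),cam('scene')
f=lambda u,v:(110+u/3.571,170+v/3.571)
C=[onz(ct,f(*p),.022)[:2] for p in((65,93),(77,210),(325,62),(333,180))]
print('base',np.mean(C,0),'len',np.linalg.norm(C[0]-C[2]),np.linalg.norm(C[0]-C[1]))
d=(C[0]+C[1]-C[2]-C[3]);print('yaw of base y -90',np.degrees(np.arctan2(d[1],d[0]))-90)
print('port',tri(ct,(347.2,196.8),cs,(185.2,174.6)))
print('knobtop',tri(ct,(356.8,200),cs,(181.2,174.5)), onz(ct,(356.8,200),.119),onz(cs,(181.2,174.5),.119))
a,b=onz(ct,(338,141),.088),onz(ct,(284,220),.088);print('front',a,b,np.linalg.norm(a-b))
a2,b2=onz(cs,(110+115/2.5,115+258/2.5),.088),onz(cs,(110+328/2.5,115+192/2.5),.088);print('front scene',a2,b2,np.linalg.norm(a2-b2))
for x,y in((a,b),(a2,b2)):
    e=(y-x)[:2];e/=np.linalg.norm(e);n=np.array([e[1],-e[0]]);n*=-1 if n[0]>0 else 1
    m=((x+y)/2)[:2];print('bx',n,'yaw',np.degrees(np.arctan2(n[1],n[0])),'origin',m+n*.118)
# plate in booth: upper corners in top crop at z=.067
g=lambda u,v:(280+(u-400)/2.5,140+v/2.5)
for p in((535,133),(620,135),(623,197),(535,190),(548,213),(575,213)):print(p,onz(ct,g(*p),.067))
for p in((224,149),(247,136),(268,267)):print(p,onz(ct,p,.03))
E
```

```text
base [0.5668767  0.25206796] len 0.19317603694712593 0.08760697972953373
yaw of base y -90 8.318976652337696
port (array([ 0.58941068, -0.19706215,  0.12897454]), np.float64(0.003297742307352913))
knobtop (array([ 0.58266377, -0.21965219,  0.12088628]), np.float64(0.007263989115535461)) [ 0.58499112 -0.22335999  0.119     ] [ 0.57963331 -0.2177452   0.119     ]
front [ 0.73922089 -0.18655184  0.088     ] [ 0.53641221 -0.05415822  0.088     ] 0.24219709415794502
front scene [ 0.74729363 -0.16707959  0.088     ] [ 0.53465512 -0.04916803  0.088     ] 0.24314249904299032
bx [-0.54663587 -0.83737042] yaw -123.1365242855895 origin [ 0.57331352 -0.21916474]
bx [-0.48494841 -0.87454276] yaw -119.00909247286569 origin [ 0.58375046 -0.21131986]
(535, 133) [ 0.60950375 -0.17981659  0.067     ]
(620, 135) [ 0.60966214 -0.26507264  0.067     ]
(623, 197) [ 0.54715003 -0.26674327  0.067     ]
(535, 190) [ 0.5518691  -0.17947959  0.067     ]
(548, 213) [ 0.52927925 -0.19221067  0.067     ]
(575, 213) [ 0.5299784  -0.21892571  0.067     ]
(224, 149) [0.7287784  0.10585291 0.03      ]
(247, 136) [0.76651926 0.04558808 0.03      ]
(268, 267) [ 0.42199631 -0.01889184  0.03      ]
```

The base is at about (0.567, 0.252) with 8° yaw, the knob at about (0.581, -0.221), and the port centre at about (0.589, -0.197, 0.13). These agree with the given sizes to about 5–10 mm. I'll plan the approach along the port axis.

```bash
cat >> h.py <<'E'
import json
BY=np.radians(-121.)
def pose(yaw,tilt):
    """tool z = down, leaning by tilt toward direction yaw; tool y = horizontal, z x dir"""
    b=np.array([np.cos(yaw),np.sin(yaw),0]); d=b*np.sin(tilt)-np.array([0,0,np.cos(tilt)])
    y=np.cross([0,0,1],b); return np.c_[np.cross(y,d),y,d]
def plan(P,Rt,n,op,start=None,quiet=False):
    s=get_state(); p,r=start or (np.array(s['eef_pos']),R.from_quat(s['tcp_rot']).as_matrix())
    rows=[]; 
    for k in range(n):
        m=n-k; v=np.round(r.T@((P-p)/m),3); w=np.round((R.from_matrix(r.T@Rt)).as_rotvec()/m,3)
        p=p+r@v; r=r@R.from_rotvec(w).as_matrix(); rows.append([op,(v+0.).tolist(),(w+0.).tolist()])
        assert abs(v).max()<=.0417 and np.linalg.norm(v)<=.0417 and abs(w).max()<.125,(v,w)
    for i in range(0,n,10): print(json.dumps(rows[i:i+10]))
    return p,r
def where():
    s=get_state(); r=R.from_quat(s['tcp_rot']).as_matrix(); 
    print('t',s['time'],'tcp',np.round(s['eef_pos'],4),'grasp',np.round(s['eef_pos']-.019*r[:,2],4),'z',r[:,2].round(3),'y',r[:,1].round(3),'F',np.round(s['contact_force'],1),'op',round(s['opening'],3),'q',np.round(s['qpos'],2))
E
python3 - <<'E'
from h import *
Rt=pose(BY,np.radians(26)); G=np.array([.581,-.221,.102]); print((G-.18*Rt[:,2]+.019*Rt[:,2]).round(3))
plan(G-.161*Rt[:,2],Rt,30,1)
E
```

```text
[ 0.617 -0.161  0.247]
[[1, [-0.021, -0.019, -0.001], [0.013, -0.011, 0.055]], [1, [-0.022, -0.018, 0.0], [0.013, -0.011, 0.055]], [1, [-0.023, -0.017, 0.0], [0.013, -0.011, 0.055]], [1, [-0.024, -0.015, 0.001], [0.013, -0.011, 0.055]], [1, [-0.025, -0.014, 0.001], [0.013, -0.011, 0.055]], [1, [-0.025, -0.013, 0.002], [0.013, -0.011, 0.055]], [1, [-0.026, -0.011, 0.002], [0.013, -0.011, 0.055]], [1, [-0.026, -0.01, 0.003], [0.013, -0.011, 0.055]], [1, [-0.027, -0.008, 0.003], [0.013, -0.011, 0.055]], [1, [-0.027, -0.007, 0.003], [0.013, -0.011, 0.056]]]
[[1, [-0.028, -0.005, 0.004], [0.013, -0.011, 0.055]], [1, [-0.028, -0.003, 0.004], [0.013, -0.011, 0.056]], [1, [-0.028, -0.002, 0.005], [0.012, -0.011, 0.056]], [1, [-0.028, 0.0, 0.005], [0.013, -0.011, 0.055]], [1, [-0.028, 0.001, 0.005], [0.012, -0.011, 0.056]], [1, [-0.027, 0.003, 0.005], [0.012, -0.011, 0.055]], [1, [-0.027, 0.005, 0.006], [0.013, -0.011, 0.056]], [1, [-0.027, 0.006, 0.006], [0.012, -0.011, 0.055]], [1, [-0.026, 0.008, 0.006], [0.012, -0.011, 0.056]], [1, [-0.026, 0.009, 0.006], [0.013, -0.011, 0.055]]]
[[1, [-0.025, 0.011, 0.007], [0.012, -0.011, 0.056]], [1, [-0.025, 0.012, 0.007], [0.013, -0.011, 0.055]], [1, [-0.024, 0.014, 0.007], [0.012, -0.012, 0.056]], [1, [-0.023, 0.015, 0.007], [0.013, -0.011, 0.055]], [1, [-0.022, 0.016, 0.007], [0.012, -0.012, 0.056]], [1, [-0.021, 0.018, 0.007], [0.013, -0.011, 0.055]], [1, [-0.02, 0.019, 0.007], [0.012, -0.012, 0.056]], [1, [-0.018, 0.02, 0.007], [0.013, -0.011, 0.055]], [1, [-0.017, 0.021, 0.006], [0.012, -0.012, 0.056]], [1, [-0.016, 0.023, 0.006], [0.013, -0.011, 0.055]]]
```

>>> {"name": "move_arm", "arguments": {
  "moves": [
    [1,[-0.021,-0.019,-0.001],[0.013,-0.011,0.055]],
    [1,[-0.022,-0.018,0.0],[0.013,-0.011,0.055]],
    [1,[-0.023,-0.017,0.0],[0.013,-0.011,0.055]],
    [1,[-0.024,-0.015,0.001],[0.013,-0.011,0.055]],
    [1,[-0.025,-0.014,0.001],[0.013,-0.011,0.055]],
    [1,[-0.025,-0.013,0.002],[0.013,-0.011,0.055]],
    [1,[-0.026,-0.011,0.002],[0.013,-0.011,0.055]],
    [1,[-0.026,-0.01,0.003],[0.013,-0.011,0.055]],
    [1,[-0.027,-0.008,0.003],[0.013,-0.011,0.055]],
    [1,[-0.027,-0.007,0.003],[0.013,-0.011,0.056]]
  ]
}}

```text
time: 0.93
eef_pos: [0.3883, 0.3553, 0.2373]
tcp_rot: [0.467, 0.88, -0.075, 0.04]
contact_force: [0.5, 0.8, -0.4]
opening: 0.999
finger_force: 0.0
```

>>> {"name": "move_arm", "arguments": {
  "moves": [
    [1,[-0.028,-0.005,0.004],[0.013,-0.011,0.055]],
    [1,[-0.028,-0.003,0.004],[0.013,-0.011,0.056]],
    [1,[-0.028,-0.002,0.005],[0.012,-0.011,0.056]],
    [1,[-0.028,0.0,0.005],[0.013,-0.011,0.055]],
    [1,[-0.028,0.001,0.005],[0.012,-0.011,0.056]],
    [1,[-0.027,0.003,0.005],[0.012,-0.011,0.055]],
    [1,[-0.027,0.005,0.006],[0.013,-0.011,0.056]],
    [1,[-0.027,0.006,0.006],[0.012,-0.011,0.055]],
    [1,[-0.026,0.008,0.006],[0.012,-0.011,0.056]],
    [1,[-0.026,0.009,0.006],[0.013,-0.011,0.055]]
  ]
}}

```text
time: 1.77
eef_pos: [0.5028, 0.0972, 0.2423]
tcp_rot: [0.686, 0.709, -0.14, 0.077]
contact_force: [0.3, 1.3, -0.5]
opening: 1.0
finger_force: 0.0
```

>>> {"name": "move_arm", "arguments": {
  "moves": [
    [1,[-0.025,0.011,0.007],[0.012,-0.011,0.056]],
    [1,[-0.025,0.012,0.007],[0.013,-0.011,0.055]],
    [1,[-0.024,0.014,0.007],[0.012,-0.012,0.056]],
    [1,[-0.023,0.015,0.007],[0.013,-0.011,0.055]],
    [1,[-0.022,0.016,0.007],[0.012,-0.012,0.056]],
    [1,[-0.021,0.018,0.007],[0.013,-0.011,0.055]],
    [1,[-0.02,0.019,0.007],[0.012,-0.012,0.056]],
    [1,[-0.018,0.02,0.007],[0.013,-0.011,0.055]],
    [1,[-0.017,0.021,0.006],[0.012,-0.012,0.056]],
    [1,[-0.016,0.023,0.006],[0.013,-0.011,0.055]]
  ]
}}

```text
time: 2.6
eef_pos: [0.6183, -0.1608, 0.2463]
tcp_rot: [0.849, 0.479, -0.196, 0.11]
contact_force: [0.1, 0.2, 0.4]
opening: 1.004
finger_force: 0.0
```

```bash
python3 - <<'E'
from h import *
where(); c,im=snap('wrist','w1'); where()
for P in ([.581,-.221,.119],[.589,-.197,.135]): print(proj(c,P))
E
```

```text
t 2.6 tcp [ 0.6183 -0.1608  0.2463] grasp [ 0.6226 -0.1537  0.2634] z [-0.227 -0.373 -0.9  ] y [ 0.856 -0.517 -0.001] F [0.1 0.2 0.4] op 1.004 q [-0.25  0.3   1.58 -0.44  1.42  0.39]
t 2.65 tcp [ 0.6199 -0.1657  0.2465] grasp [ 0.6243 -0.1586  0.2635] z [-0.227 -0.376 -0.899] y [ 0.854 -0.521  0.003] F [-0.4 -1.8  0.9] op 0.996 q [-0.25  0.31  1.57 -0.44  1.42  0.4 ]
[[251.67889062 186.91280461]]
[[245.31451732 178.87639913]]
```

View pics/w1.png

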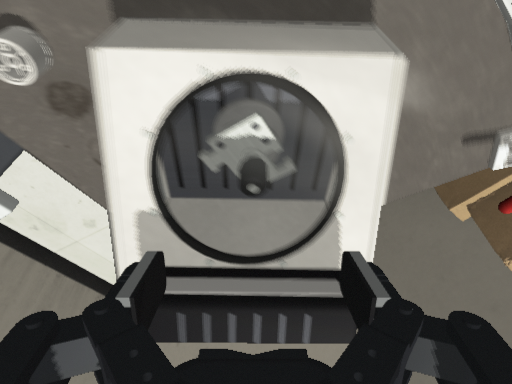

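The wrist view shows the port rim around (248,167) and the knob at about (254,178). It's slightly blurred because the arm was still settling. I'll retake it still and zoom.

```bash
python3 - <<'E'
from h import *
where(); c,im=snap('wrist','w2')
cv2.imwrite('pics/w2z.png',cv2.resize(im[60:270,140:360,::-1],None,fx=2.7,fy=2.7,interpolation=cv2.INTER_CUBIC))
for P in ([.581,-.221,.119],[.581,-.221,.083]): print(proj(c,P), (proj(c,P)-[140,60])*2.7)
E
```

```text
t 2.65 tcp [ 0.6199 -0.1657  0.2465] grasp [ 0.6243 -0.1586  0.2635] z [-0.227 -0.376 -0.899] y [ 0.854 -0.521  0.003] F [-0.4 -1.8  0.9] op 0.996 q [-0.25  0.31  1.57 -0.44  1.42  0.4 ]
[[247.38339684 183.99956826]] [[289.93517147 334.7988343 ]]
[[247.74413394 161.1649232 ]] [[290.90916165 273.14529263]]
```

View pics/w2z.png

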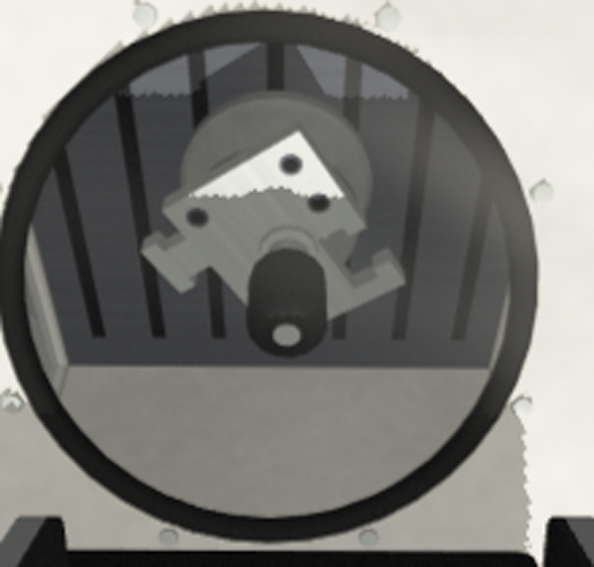

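The knob top is at crop (286,333), which is within about 2 mm of the estimate. The port is clear all round, so I'm descending along the port axis.

```bash
python3 - <<'E'
from h import *
where(); c=cam('wrist'); uv=np.array((286,333))/2.7+[140,60]; K=onz(c,uv,.119); print(K)
for w in((268,275),):print('port',onz(c,np.array(w)/2.7+[140,60],.137))
Rt=pose(BY,np.radians(26)); G=np.array([K[0],K[1],.102]); s=get_state()
e=Rt.T@(G+.019*Rt[:,2]-s['eef_pos']); print(e, R.from_matrix(R.from_quat(s['tcp_rot']).as_matrix().T@Rt).as_rotvec())
plan(G+.019*Rt[:,2],Rt,8,1)
E
```

```text
t 2.7 tcp [ 0.619  -0.1633  0.2462] grasp [ 0.6233 -0.1562  0.2633] z [-0.227 -0.374 -0.899] y [ 0.855 -0.519 -0.   ] F [-0.   0.3  0.2] op 0.998 q [-0.25  0.3   1.57 -0.44  1.42  0.39]
[ 0.57942599 -0.2165014   0.119     ]
port [ 0.59656893 -0.17920803  0.137     ]
[ 0.00391665 -0.00652622  0.1774891 ] [-0.00215439 -0.00120533 -0.00367266]
[[1, [0.0, -0.001, 0.022], [0.0, 0.0, 0.0]], [1, [0.001, -0.001, 0.022], [0.0, 0.0, -0.001]], [1, [0.0, -0.001, 0.022], [0.0, 0.0, 0.0]], [1, [0.001, -0.001, 0.022], [0.0, 0.0, -0.001]], [1, [0.0, -0.001, 0.022], [-0.001, 0.0, 0.0]], [1, [0.001, 0.0, 0.023], [0.0, 0.0, -0.001]], [1, [0.0, -0.001, 0.022], [-0.001, -0.001, 0.0]], [1, [0.001, 0.0, 0.023], [0.0, 0.0, -0.001]]]
```

>>> {"name": "move_arm", "arguments": {
  "moves": [
    [1,[0.001,-0.001,0.012],[0,0,0]],
    [1,[0,-0.001,0.015],[0,0,0]],
    [1,[0.001,-0.001,0.015],[0,0,0]],
    [1,[0,-0.001,0.015],[0,0,0]],
    [1,[0,-0.001,0.015],[0,0,0]],
    [1,[0,0,0.015],[0,0,0]],
    [1,[0,0,0.015],[0,0,0]],
    [1,[0,0,0.015],[0,0,0]],
    [1,[0,0,0.012],[0,0,0]],
    [1,[0,0,0],[0,0,0]]
  ]
}}

```text
time: 3.53
eef_pos: [0.583, -0.2028, 0.1264]
tcp_rot: [0.848, 0.481, -0.197, 0.107]
contact_force: [-0.7, 0.9, -0.2]
opening: 0.996
finger_force: 0.0
```

```bash
python3 - <<'E'
from h import *
c,im=snap('wrist','w3'); where()
Rt=pose(BY,np.radians(26)); G=np.array([.580,-.219,.102]); s=get_state()
r=R.from_quat(s['tcp_rot']).as_matrix(); print(r.T@(G+.019*r[:,2]-s['eef_pos'])); print(proj(c,[.58,-.219,.119]))
E
```

```text
t 3.5833 tcp [ 0.5841 -0.203   0.1281] grasp [ 0.5885 -0.1959  0.1452] z [-0.228 -0.372 -0.9  ] y [ 0.857 -0.515 -0.005] F [ 0.1  0.1 -0.1] op 1.001 q [-0.33  0.36  1.73 -0.47  1.2   0.42]
[-0.00290035  0.00482021  0.04937905]
[[261.86266094 257.90248947]]
```

View pics/w3.png

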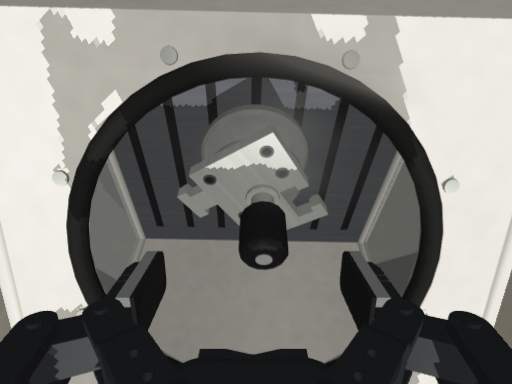

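The knob top at (264,259) matches the prediction of (262,258). Next are the last 49 mm, then closing.

>>> {"name": "move_arm", "arguments": {
  "moves": [
    [1,[-0.001,0.001,0.006],[0,0,0]],
    [1,[-0.001,0.001,0.008],[0,0,0]],
    [1,[-0.001,0.001,0.008],[0,0,0]],
    [1,[0,0.001,0.008],[0,0,0]],
    [1,[0,0.001,0.008],[0,0,0]],
    [1,[0,0,0.007],[0,0,0]],
    [1,[0,0,0.004],[0,0,0]],
    [1,[0,0,0],[0,0,0]],
    [1,[0,0,0],[0,0,0]],
    [1,[0,0,0],[0,0,0]]
  ]
}}

```text
time: 4.42
eef_pos: [0.5781, -0.2271, 0.0877]
tcp_rot: [0.848, 0.48, -0.195, 0.11]
contact_force: [-0.2, -0.2, 0.0]
opening: 1.0
finger_force: 0.0
```

```bash
python3 - <<'E'
from h import *
where()
E
```

```text
t 4.4167 tcp [ 0.5781 -0.2271  0.0877] grasp [ 0.5823 -0.22    0.1048] z [-0.224 -0.374 -0.9  ] y [ 0.857 -0.515  0.   ] F [-0.2 -0.2  0. ] op 1.0 q [-0.36  0.41  1.75 -0.5   1.12  0.43]
```

>>> {"name": "move_arm", "arguments": {
  "moves": [
    [0.7,[0,-0.001,0.002],[0,0,0]],
    [0.5,[0,0,0],[0,0,0]],
    [0.4,[0,0,0],[0,0,0]],
    [0.3,[0,0,0],[0,0,0]],
    [0.2,[0,0,0],[0,0,0]],
    [0,[0,0,0],[0,0,0]],
    [0,[0,0,0],[0,0,0]],
    [0,[0,0,0],[0,0,0]],
    [0,[0,0,0],[0,0,0]],
    [0,[0,0,0],[0,0,0]]
  ],
  "grip_force": 90
}}

```text
time: 5.25
eef_pos: [0.5767, -0.2272, 0.0861]
tcp_rot: [0.848, 0.48, -0.195, 0.11]
contact_force: [-1.1, 3.0, 3.7]
opening: 0.327
finger_force: 89.1
```

```bash
python3 - <<'E'
from h import *
where(); s=get_state(); print(s['finger_force'])
p0=np.array(s['eef_pos']); r=R.from_quat(s['tcp_rot']).as_matrix()
b=np.array([np.cos(BY),np.sin(BY),0]); ax=-b*np.sin(np.radians(27))+np.array([0,0,np.cos(np.radians(27))])
st=plan(p0+[0,0,.034],r,5,0)
st=plan(st[0]+.10*ax,r,10,0,start=st)
E
```

```text
t 5.25 tcp [ 0.5767 -0.2272  0.0861] grasp [ 0.581  -0.2201  0.1032] z [-0.225 -0.374 -0.9  ] y [ 0.857 -0.515 -0.   ] F [-1.1  3.   3.7] op 0.327 q [-0.37  0.41  1.76 -0.5   1.12  0.43]
89.1209299422917
[[0, [-0.003, 0.0, -0.006], [0.0, 0.0, 0.0]], [0, [-0.003, 0.0, -0.006], [0.0, 0.0, 0.0]], [0, [-0.003, 0.0, -0.006], [0.0, 0.0, 0.0]], [0, [-0.003, 0.0, -0.006], [0.0, 0.0, 0.0]], [0, [-0.003, 0.0, -0.007], [0.0, 0.0, 0.0]]]
[[0, [0.0, 0.0, -0.01], [0.0, 0.0, 0.0]], [0, [0.0, 0.0, -0.01], [0.0, 0.0, 0.0]], [0, [0.0, 0.0, -0.01], [0.0, 0.0, 0.0]], [0, [0.0, 0.0, -0.01], [0.0, 0.0, 0.0]], [0, [0.0, 0.0, -0.01], [0.0, 0.0, 0.0]], [0, [0.0, 0.0, -0.01], [0.0, 0.0, 0.0]], [0, [0.0, 0.0, -0.01], [0.0, 0.0, 0.0]], [0, [0.001, 0.0, -0.01], [0.0, 0.0, 0.0]], [0, [0.0, 0.0, -0.01], [0.0, 0.0, 0.0]], [0, [0.001, 0.0, -0.01], [0.0, 0.0, 0.0]]]
```

The grip is at opening 0.33 with 89 N, which suits the 30 mm knob. I'll lift a little vertically, then continue along the port axis.

>>> {"name": "move_arm", "arguments": {
  "moves": [
    [0,[-0.003,0,-0.006],[0,0,0]],
    [0,[-0.003,0,-0.006],[0,0,0]],
    [0,[-0.003,0,-0.006],[0,0,0]],
    [0,[-0.003,0,-0.006],[0,0,0]],
    [0,[-0.003,0,-0.007],[0,0,0]],
    [0,[0,0,-0.008],[0,0,0]],
    [0,[0,0,-0.006],[0,0,0]],
    [0,[0,0,-0.003],[0,0,0]],
    [0,[0,0,0],[0,0,0]],
    [0,[0,0,0],[0,0,0]]
  ]
}}

```text
time: 6.08
eef_pos: [0.5804, -0.2207, 0.1354]
tcp_rot: [0.848, 0.48, -0.195, 0.11]
contact_force: [0.7, -0.1, -2.8]
opening: 0.329
finger_force: 88.7
```

```bash
python3 - <<'E'
from h import *
where(); c,im=snap('wrist','w4'); ct,it=snap('top','t4')
o=np.zeros((384,512+448,3),np.uint8); o[:,:512]=im; o[:,512:]=cv2.resize(it[120:280,260:447],(448,384),interpolation=cv2.INTER_CUBIC)
cv2.imwrite('pics/b4.png',cv2.resize(o[:,:,::-1],(800,320)))
E
```

```text
t 6.0833 tcp [ 0.5804 -0.2207  0.1354] grasp [ 0.5847 -0.2136  0.1525] z [-0.225 -0.374 -0.9  ] y [ 0.857 -0.515 -0.   ] F [ 0.7 -0.1 -2.8] op 0.329 q [-0.35  0.35  1.73 -0.48  1.19  0.4 ]
```

View pics/b4.png

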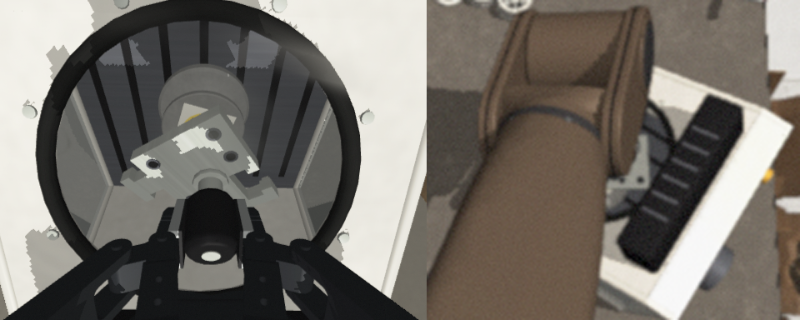

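The left half shows the plate lifted level under the knob at (210,150), centred in the port with room all round. I'll go on along the axis.

>>> {"name": "move_arm", "arguments": {
  "moves": [
    [0,[0,0,-0.006],[0,0,0]],
    [0,[0,0,-0.012],[0,0,0]],
    [0,[0,0,-0.013],[0,0,0]],
    [0,[0,0,-0.014],[0,0,0]],
    [0,[0,0,-0.014],[0,0,0]],
    [0,[0,0,-0.014],[0,0,0]],
    [0,[0,0,-0.014],[0,0,0]],
    [0,[0,0,-0.013],[0,0,0]],
    [0,[0.002,0,-0.012],[0,0,0]],
    [0,[0.004,0,-0.006],[0,0,0]]
  ]
}}

```text
time: 7.02
eef_pos: [0.6108, -0.1718, 0.2417]
tcp_rot: [0.848, 0.48, -0.194, 0.111]
contact_force: [-0.0, 0.2, -2.1]
opening: 0.328
finger_force: 88.9
```

```bash
python3 - <<'E'
from h import *
where(); s=get_state(); p=np.array(s['eef_pos'])
# plate yaw ~ -90 now; target base yaw 8.3 -> turn tool by 98.3 about world z
Rt=R.from_euler('z',98.3,degrees=True).as_matrix()@pose(BY,np.radians(26))
G=np.array([.567,.252,.022+.055+.047+.045])
print(p,G+.019*Rt[:,2])
b=np.array([np.cos(BY),np.sin(BY),0]);r=R.from_quat(s['tcp_rot']).as_matrix()
st=plan(p+[.02,.06,.02],r,3,0)
plan(G+.019*Rt[:,2],Rt,23,0,start=st)
E
```

```text
t 7.0167 tcp [ 0.6108 -0.1718  0.2417] grasp [ 0.6151 -0.1647  0.2589] z [-0.222 -0.375 -0.9  ] y [ 0.857 -0.515  0.003] F [-0.   0.2 -2.1] op 0.328 q [-0.27  0.29  1.6  -0.44  1.4   0.38]
[ 0.61084596 -0.17177743  0.24174961] [0.57468387 0.24878577 0.15192291]
[[0, [0.016, -0.005, -0.015], [0.0, 0.0, 0.0]], [0, [0.015, -0.004, -0.015], [0.0, 0.0, 0.0]], [0, [0.016, -0.005, -0.015], [0.0, 0.0, 0.0]]]
[[0, [0.013, -0.01, -0.001], [-0.032, 0.0, -0.067]], [0, [0.014, -0.009, -0.001], [-0.033, 0.0, -0.067]], [0, [0.014, -0.008, -0.002], [-0.032, 0.0, -0.067]], [0, [0.015, -0.007, -0.002], [-0.033, 0.0, -0.067]], [0, [0.015, -0.006, -0.002], [-0.032, 0.0, -0.067]], [0, [0.016, -0.005, -0.002], [-0.033, 0.0, -0.067]], [0, [0.016, -0.004, -0.002], [-0.032, 0.0, -0.067]], [0, [0.016, -0.003, -0.003], [-0.033, 0.0, -0.067]], [0, [0.016, -0.002, -0.003], [-0.033, 0.0, -0.067]], [0, [0.016, 0.0, -0.003], [-0.032, 0.0, -0.067]]]
[[0, [0.016, 0.001, -0.003], [-0.033, 0.0, -0.067]], [0, [0.016, 0.002, -0.003], [-0.032, 0.0, -0.067]], [0, [0.016, 0.003, -0.002], [-0.033, 0.0, -0.067]], [0, [0.016, 0.004, -0.002], [-0.032, 0.0, -0.067]], [0, [0.016, 0.005, -0.002], [-0.033, 0.0, -0.067]], [0, [0.015, 0.007, -0.002], [-0.032, 0.0, -0.067]], [0, [0.015, 0.008, -0.002], [-0.033, 0.0, -0.067]], [0, [0.014, 0.008, -0.002], [-0.032, 0.0, -0.067]], [0, [0.014, 0.01, -0.001], [-0.033, 0.0, -0.068]], [0, [0.013, 0.01, -0.001], [-0.032, 0.0, -0.067]]]
[[0, [0.012, 0.011, 0.0], [-0.033, 0.0, -0.068]], [0, [0.011, 0.012, 0.0], [-0.033, 0.001, -0.067]], [0, [0.011, 0.013, 0.0], [-0.032, 0.0, -0.068]]]
```

>>> {"name": "move_arm", "arguments": {
  "moves": [
    [0,[0.01,-0.003,-0.01],[0,0,0]],
    [0,[0.018,-0.005,-0.017],[0,0,0]],
    [0,[0.019,-0.006,-0.018],[0,0,0]],
    [0,[0.013,-0.01,-0.001],[-0.032,0,-0.067]],
    [0,[0.014,-0.009,-0.001],[-0.033,0,-0.067]],
    [0,[0.014,-0.008,-0.002],[-0.032,0,-0.067]],
    [0,[0.015,-0.007,-0.002],[-0.033,0,-0.067]],
    [0,[0.015,-0.006,-0.002],[-0.032,0,-0.067]],
    [0,[0.016,-0.005,-0.002],[-0.033,0,-0.067]],
    [0,[0.016,-0.004,-0.002],[-0.032,0,-0.067]]
  ]
}}

```text
time: 7.85
eef_pos: [0.6127, -0.0006, 0.2237]
tcp_rot: [0.695, 0.684, -0.16, 0.156]
contact_force: [-0.4, -0.0, -2.7]
opening: 0.328
finger_force: 89.0
```

>>> {"name": "move_arm", "arguments": {
  "moves": [
    [0,[0.016,-0.003,-0.003],[-0.033,0,-0.067]],
    [0,[0.016,-0.002,-0.003],[-0.033,0,-0.067]],
    [0,[0.016,0,-0.003],[-0.032,0,-0.067]],
    [0,[0.016,0.001,-0.003],[-0.033,0,-0.067]],
    [0,[0.016,0.002,-0.003],[-0.032,0,-0.067]],
    [0,[0.016,0.003,-0.002],[-0.033,0,-0.067]],
    [0,[0.016,0.004,-0.002],[-0.032,0,-0.067]],
    [0,[0.016,0.005,-0.002],[-0.033,0,-0.067]],
    [0,[0.015,0.007,-0.002],[-0.032,0,-0.067]],
    [0,[0.015,0.008,-0.002],[-0.033,0,-0.067]]
  ]
}}

```text
time: 8.68
eef_pos: [0.5877, 0.156, 0.1773]
tcp_rot: [0.398, 0.89, -0.092, 0.203]
contact_force: [-0.2, 0.3, -1.7]
opening: 0.323
finger_force: 89.0
```

>>> {"name": "move_arm", "arguments": {
  "moves": [
    [0,[0.014,0.008,-0.002],[-0.032,0,-0.067]],
    [0,[0.014,0.01,-0.001],[-0.033,0,-0.068]],
    [0,[0.013,0.01,-0.001],[-0.032,0,-0.067]],
    [0,[0.012,0.011,0],[-0.033,0,-0.068]],
    [0,[0.011,0.012,0],[-0.033,0.001,-0.067]],
    [0,[0.011,0.013,0],[-0.032,0,-0.068]],
    [0,[0,0,0],[0,0,0]],
    [0,[0,0,0],[0,0,0]],
    [0,[0,0,0],[0,0,0]],
    [0,[0,0,0],[0,0,0]]
  ]
}}

```text
time: 9.52
eef_pos: [0.5733, 0.2481, 0.1496]
tcp_rot: [0.192, 0.956, -0.044, 0.219]
contact_force: [-0.1, 0.4, -1.8]
opening: 0.325
finger_force: 89.1
```

```bash
python3 - <<'E'
from h import *
where(); c,im=snap('wrist','w5'); ct,it=snap('top','t5'); cs,isc=snap('scene','s5')
o=np.zeros((768,1024,3),np.uint8); o[:384,:512]=im; o[:384,512:]=cv2.resize(it[155:271,90:245],(512,384),interpolation=cv2.INTER_CUBIC)
o[384:,:512]=cv2.resize(isc[195:307,275:424],(512,384),interpolation=cv2.INTER_CUBIC)
cv2.imwrite('pics/b5.png',cv2.resize(o[:,:,::-1],(800,600)))
E
```

```text
t 9.5167 tcp [0.5733 0.2481 0.1496] grasp [0.5656 0.2513 0.1667] z [ 0.401 -0.169 -0.9  ] y [ 0.387  0.922 -0.001] F [-0.1  0.4 -1.8] op 0.325 q [ 0.37  0.14  1.96 -0.45  0.76 -0.52]
```

View pics/b5.png

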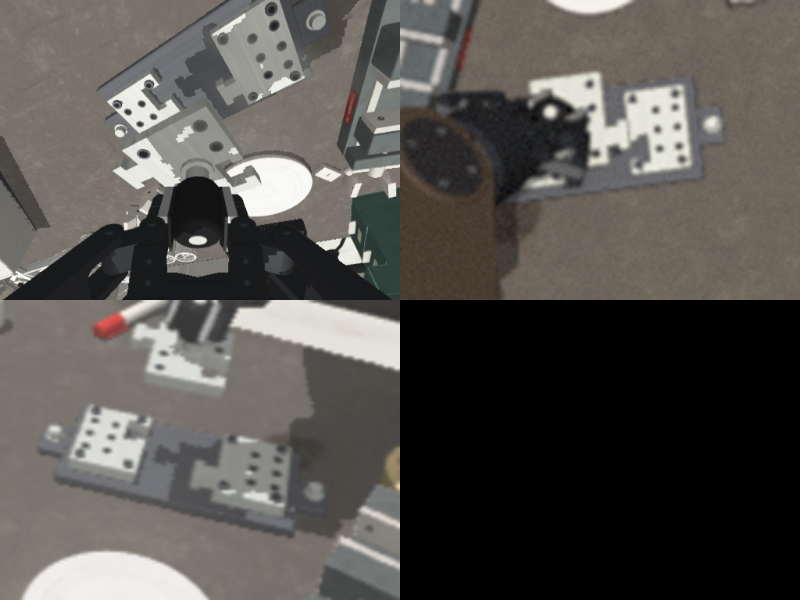

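The wrist part of the picture (top left) shows the held plate at about (185,155), with both base plates beyond it and their features visible. I'll take one zoom of that image for corner picks, overlaying the base corners predicted from the top view.

```bash
python3 - <<'E'
from h import *
c=cam('wrist'); im=cv2.imread('pics/w5.png'); x0,y0,k=125,0,2.76
z=cv2.resize(im[y0:y0+217,x0:x0+290],(800,599),interpolation=cv2.INTER_CUBIC)
Rb=R.from_euler('z',8.3,degrees=True).as_matrix()
B=lambda x,y,zz=.022:Rb@[x,y,zz]+[.567,.252,0]
for q in((42,94),(-42,94),(-42,34),(42,34),(-42,-34),(42,-34),(-42,-94),(42,-94)):
    u=(proj(c,B(q[0]/1e3,q[1]/1e3))[0]-[x0,y0]+.5)*k; cv2.drawMarker(z,tuple(int(v) for v in u),(0,0,255),cv2.MARKER_CROSS,9,1); print(q,u.round())
s=get_state(); r=R.from_quat(s['tcp_rot']).as_matrix(); O=s['eef_pos']-.019*r[:,2]-[0,0,.047]
for q in((42,32),(-42,32),(-42,-32),(42,-32),(-31,-52),(-5,-52)):
    u=(proj(c,O+Rb@[q[0]/1e3,q[1]/1e3,.012])[0]-[x0,y0]+.5)*k; cv2.drawMarker(z,tuple(int(v) for v in u),(0,255,0),cv2.MARKER_CROSS,9,1); print('P',q,u.round())
cv2.imwrite('pics/w5z.png',z)
E
```

```text
(42, 94) [719. 281.]
(-42, 94) [622. -17.]
(-42, 34) [389. 128.]
(42, 34) [522. 374.]
(-42, -34) [176. 261.]
(42, -34) [335. 462.]
(-42, -94) [ 22. 358.]
(42, -94) [195. 529.]
P (42, 32) [582. 659.]
P (-42, 32) [392. 375.]
P (-42, -32) [ 87. 529.]
P (42, -32) [331. 743.]
P (-31, -52) [ 51. 600.]
P (-5, -52) [138. 668.]
```

View pics/w5z.png

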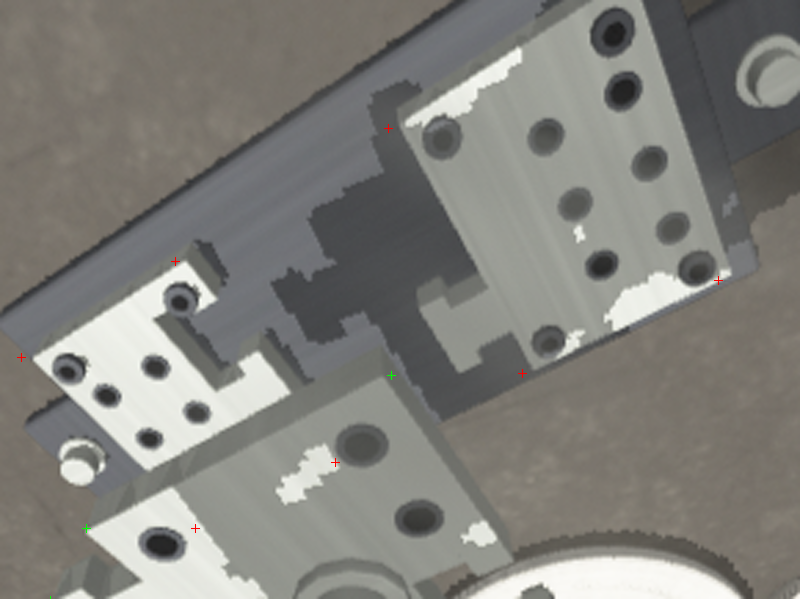

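The green marks (held plate) fall on the plate corners at (392,376) and (87,530), so the in-hand pose is as assumed. The true base corners are shifted from the red marks: (404,124), (533,369), (731,272), (186,262), (35,357). I'll fit the base pose to these.

```bash
python3 - <<'E'
from h import *
c=cam('wrist'); x0,y0,k=125,0,2.76
obs={(-42,34):(404,124),(42,34):(533,369),(42,94):(731,272),(-42,-34):(186,262),(-42,-94):(35,357)}
W=np.array([onz(c,np.array(u)/k-.5+[x0,y0],.022)[:2] for u in obs.values()]); M=np.array(list(obs))/1e3
A=np.vstack([[x,-y,1,0] for x,y in M]+[[y,x,0,1] for x,y in M]); s=np.linalg.lstsq(A,np.r_[W[:,0],W[:,1]],rcond=None)[0]
print('scale',np.hypot(s[0],s[1]),'yaw',np.degrees(np.arctan2(s[1],s[0])),'pos',s[2:]); print((A@s-np.r_[W[:,0],W[:,1]]).round(4))
yaw=np.arctan2(s[1],s[0])
# held plate check: yaw & origin from its two corners at top height
st=get_state(); r=R.from_quat(st['tcp_rot']).as_matrix(); g=st['eef_pos']-.019*r[:,2]; zt=g[2]-.047+.012
a,b=[onz(c,np.array(u)/k-.5+[x0,y0],zt)[:2] for u in((392,376),(87,530))]; d=a-b
py=np.arctan2(d[1],d[0])-np.pi/2; o=(a+b)/2+.042*np.array([np.cos(py),np.sin(py)]); print('plate yaw',np.degrees(py),'len',np.linalg.norm(d),'org',o,'grasp',g)
dp=s[2:]-o; v=np.r_[dp,0]; print('shift world',dp,'tool',(r.T@v).round(4),'turn',yaw-py)
print('tool x,z of world down 1mm', (r.T@[0,0,-.001]).round(5), 'plate bottom z est', g[2]-.047)
E
```

```text
scale 0.9953636570302425 yaw 8.981220442544407 pos [0.5672762  0.25562971]
[-0.0003  0.0001  0.0004 -0.0003  0.0002 -0.001   0.0003 -0.      0.0008
 -0.0002]
plate yaw 8.406888619886693 len 0.06413332090144136 org [0.5659796  0.25119835] grasp [0.56577098 0.25115881 0.1668042 ]
shift world [0.0012966  0.00443136] tool [ 0.0005  0.0046 -0.0002] turn 0.010023981304357277
tool x,z of world down 1mm [0.00044 0.      0.0009 ] plate bottom z est 0.11980420181566252
```

>>> {"name": "move_arm", "arguments": {
  "moves": [
    [0,[0.001,0.001,0],[-0.004,0,-0.009]],
    [0,[0.004,0.001,0.006],[0,0,0]],
    [0,[0.005,0.001,0.01],[0,0,0]],
    [0,[0.005,0.001,0.011],[0,0,0]],
    [0,[0.006,0,0.011],[0,0,0]],
    [0,[0.005,0,0.011],[0,0,0]],
    [0,[0.005,0,0.011],[0,0,0]],
    [0,[0.004,0,0.008],[0,0,0]],
    [0,[0.002,0,0.004],[0,0,0]],
    [0,[0,0,0],[0,0,0]]
  ]
}}

```text
time: 10.5
eef_pos: [0.5717, 0.2523, 0.0663]
tcp_rot: [0.187, 0.957, -0.044, 0.218]
contact_force: [-0.3, -0.1, -2.8]
opening: 0.325
finger_force: 89.1
```

>>> {"name": "move_arm", "arguments": {
  "moves": [
    [0,[0,0,0],[0,0,0]],
    [0,[0,0,0],[0,0,0]],
    [0,[0,0,0],[0,0,0]],
    [0,[0,0,0],[0,0,0]],
    [0,[0,0,0],[0,0,0]],
    [0,[0,0,0],[0,0,0]],
    [0,[0,0,0],[0,0,0]],
    [0,[0,0,0],[0,0,0]],
    [0,[0,0,0],[0,0,0]],
    [0,[0,0,0],[0,0,0]]
  ]
}}

```text
time: 11.33
eef_pos: [0.5727, 0.2528, 0.0684]
tcp_rot: [0.187, 0.957, -0.043, 0.219]
contact_force: [0.5, -1.0, -2.6]
opening: 0.326
finger_force: 89.1
```

```bash
python3 - <<'E'
from h import *
where(); c,im=snap('wrist','w6'); s=get_state(); r=R.from_quat(s['tcp_rot']).as_matrix(); g=s['eef_pos']-.019*r[:,2]
print('bottom',g[2]-.047, 'tool yaw', np.degrees(np.arctan2(r[1,1],r[0,1])))
e=np.array([.5673,.2556])-(g[:2]+[.0002,0]); print('remaining',e,r.T@np.r_[e,0])
x0,y0,k=60,0,2.0; z=cv2.resize(im[y0:y0+300,x0:x0+400,::-1],(800,600),interpolation=cv2.INTER_CUBIC); 
def mk(O,yaw,q,h,col):
    P=O+R.from_euler('z',yaw,degrees=True).as_matrix()@[q[0]/1e3,q[1]/1e3,h]; u=(proj(c,P)[0]-[x0,y0]+.5)*k
    cv2.drawMarker(z,tuple(int(v) for v in u),col,cv2.MARKER_CROSS,9,1); print(q,u.round())
for q in((42,94),(-42,94),(-42,34),(42,34),(-42,-34),(42,-34),(-42,-94),(42,-94)): mk(np.array([.5673,.2556,0]),9.,q,.022,(0,0,255))
for q in((42,32),(-42,32),(-42,-32)): mk(g+[.0002,0,-.047],9.,q,.012,(0,255,0))
cv2.imwrite('pics/w6z.png',z)
E
```

```text
t 11.3333 tcp [0.5727 0.2528 0.0684] grasp [0.565  0.2559 0.0855] z [ 0.403 -0.165 -0.9  ] y [ 0.377  0.926 -0.001] F [ 0.5 -1.  -2.6] op 0.326 q [ 0.37  0.26  1.99 -0.54  0.63 -0.41]
bottom 0.03853101393699411 tool yaw 67.8688658318012
remaining [ 0.00207039 -0.00029348] [-0.00182647  0.00050812  0.00088229]
(42, 94) [733. 339.]
(-42, 94) [663.  79.]
(-42, 34) [419. 212.]
(42, 34) [541. 411.]
(-42, -34) [214. 324.]
(42, -34) [368. 476.]
(-42, -94) [ 75. 399.]
(42, -94) [244. 524.]
(42, 32) [552. 478.]
(-42, 32) [414. 273.]
(-42, -32) [193. 384.]
```

View pics/w6z.png

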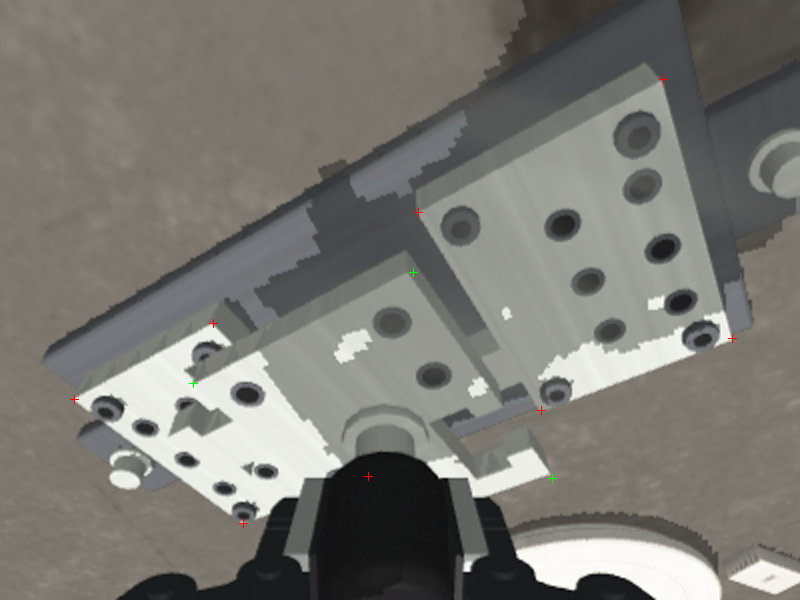

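Both the red and green marks sit on their corners to within about 1 mm, leaving 2 mm in x to correct. I'll correct that and lower slowly.

>>> {"name": "move_arm", "arguments": {
  "moves": [
    [0,[-0.001,0,0.001],[0,0,0]],
    [0,[-0.001,0,0],[0,0,0]],
    [0,[0.001,0,0.002],[0,0,0]],
    [0,[0.001,0,0.002],[0,0,0]],
    [0,[0.001,0,0.002],[0,0,0]],
    [0,[0.001,0,0.003],[0,0,0]],
    [0,[0.001,0,0.002],[0,0,0]],
    [0,[0.001,0,0.002],[0,0,0]],
    [0,[0,0,0],[0,0,0]],
    [0,[0,0,0],[0,0,0]]
  ]
}}

```text
time: 12.22
eef_pos: [0.5748, 0.2518, 0.0538]
tcp_rot: [0.187, 0.957, -0.043, 0.219]
contact_force: [0.3, -0.0, -2.3]
opening: 0.326
finger_force: 89.1
```

```bash
cat >> h.py <<'E'
def rem():
    where(); s=get_state(); r=R.from_quat(s['tcp_rot']).as_matrix(); g=s['eef_pos']-.019*r[:,2]
    e=np.array([.5671,.2556,.057])-g; print('remaining',e.round(4),'tool',(r.T@e).round(4))
E
python3 -c "
from h import *
rem()"
```

```text
t 12.2167 tcp [0.5748 0.2518 0.0538] grasp [0.5672 0.2549 0.0709] z [ 0.402 -0.165 -0.901] y [ 0.377  0.926 -0.001] F [ 0.3 -0.  -2.3] op 0.326 q [ 0.37  0.29  1.99 -0.56  0.6  -0.39]
remaining [-0.0001  0.0007 -0.0139] tool [0.0063 0.0006 0.0124]
```

>>> {"name": "move_arm", "arguments": {
  "moves": [
    [0,[0.001,0.001,0.001],[0,0,0]],
    [0,[0,0,0.001],[0,0,0]],
    [0,[0.001,0,0.001],[0,0,0]],
    [0,[0,0,0.001],[0,0,0]],
    [0,[0.001,0,0.002],[0,0,0]],
    [0,[0.001,0,0.002],[0,0,0]],
    [0,[0.001,0,0.002],[0,0,0]],
    [0,[0,0,0],[0,0,0]],
    [0,[0,0,0],[0,0,0]],
    [0,[0,0,0],[0,0,0]]
  ]
}}

```text
time: 13.05
eef_pos: [0.5753, 0.2528, 0.0429]
tcp_rot: [0.187, 0.957, -0.043, 0.219]
contact_force: [-0.4, -1.3, -2.3]
opening: 0.325
finger_force: 89.1
```

```bash
python3 -c "
from h import *
rem()"
```

```text
t 13.05 tcp [0.5753 0.2528 0.0429] grasp [0.5676 0.2559 0.06  ] z [ 0.403 -0.165 -0.9  ] y [ 0.377  0.926 -0.001] F [-0.4 -1.3 -2.3] op 0.325 q [ 0.37  0.31  1.99 -0.57  0.59 -0.37]
remaining [-0.0005 -0.0003 -0.003 ] tool [ 0.0017 -0.0005  0.0026]
```

The plate is inside the gap with no contact force. I'll lower the last few mm.

>>> {"name": "move_arm", "arguments": {
  "moves": [
    [0,[0,0,0.001],[0,0,0]],
    [0,[0.001,0,0.001],[0,0,0]],
    [0,[0,0,0],[0,0,0]],
    [0,[0.001,0,0.001],[0,0,0]],
    [0,[0,0,0],[0,0,0]],
    [0,[0,0,0],[0,0,0]],
    [0,[0,0,0],[0,0,0]],
    [0,[0,0,0],[0,0,0]],
    [0,[0,0,0],[0,0,0]],
    [0,[0,0,0],[0,0,0]]
  ]
}}

```text
time: 13.88
eef_pos: [0.5756, 0.2526, 0.0416]
tcp_rot: [0.187, 0.956, -0.044, 0.22]
contact_force: [-6.1, -4.4, 9.3]
opening: 0.328
finger_force: 90.5
```

```bash
python3 -c "
from h import *
rem()"
```

```text
t 13.8833 tcp [0.5756 0.2526 0.0416] grasp [0.5679 0.2558 0.0587] z [ 0.404 -0.166 -0.899] y [ 0.378  0.926 -0.001] F [-6.1 -4.4  9.3] op 0.328 q [ 0.37  0.31  1.99 -0.58  0.58 -0.36]
remaining [-0.0008 -0.0002 -0.0017] tool [ 0.0013 -0.0005  0.0012]
```

Contact force is about 11 N up at the expected floor height. I'll release gently and retreat along the tool axis.

>>> {"name": "move_arm", "arguments": {
  "moves": [
    [0.34,[0,0,0],[0,0,0]],
    [0.38,[0,0,0],[0,0,0]],
    [0.45,[0,0,0],[0,0,0]],
    [0.6,[0,0,0],[0,0,0]],
    [0.8,[0,0,0],[0,0,0]],
    [0.9,[0,0,0],[0,0,0]],
    [0.9,[0,0,0],[0,0,0]],
    [0.9,[0,0,-0.002],[0,0,0]],
    [0.9,[0,0,-0.005],[0,0,0]],
    [0.9,[0,0,-0.008],[0,0,0]]
  ],
  "grip_force": 20
}}

```text
time: 14.72
eef_pos: [0.5682, 0.2552, 0.0525]
tcp_rot: [0.187, 0.957, -0.044, 0.218]
contact_force: [-0.5, 0.5, 0.4]
opening: 0.903
finger_force: 0.0
```

>>> {"name": "move_arm", "arguments": {
  "moves": [
    [0.9,[0,0,-0.012],[0,0,0]],
    [0.9,[0,0,-0.015],[0,0,0]],
    [0.9,[0,0,-0.018],[0,0,0]],
    [0.9,[0,0,-0.02],[0,0,0]],
    [0.9,[0,0,-0.02],[0,0,0]],
    [0.9,[0,0,-0.015],[0,0,0]],
    [0.9,[0,0,-0.01],[0,0,0]],
    [0.9,[0,0,0],[0,0,0]],
    [0.9,[0,0,0],[0,0,0]],
    [0.9,[0,0,0],[0,0,0]]
  ]
}}

```text
time: 15.55
eef_pos: [0.524, 0.2733, 0.1511]
tcp_rot: [0.187, 0.957, -0.044, 0.218]
contact_force: [-0.2, -0.2, -0.2]
opening: 0.901
finger_force: 0.0
```

```bash
python3 - <<'E'
from h import *
where(); c,im=snap('wrist','w7'); np.set_printoptions(linewidth=200)
Rb=R.from_euler('z',9,degrees=True).as_matrix(); O=np.array([.5673,.2556,0])
G=cv2.cvtColor(im,cv2.COLOR_RGB2GRAY)
# profile of grey across both seams (along base y at several x), and knob position
for x in(-38,-30,38):
    ys=np.arange(24,46); print(x,'+',[int(G[int(round(v)),int(round(u))]) if 0<=v<384 and 0<=u<512 else -1 for u,v in proj(c,[O+Rb@[x/1e3,y/1e3,.022] for y in ys])])
    print(x,'-',[int(G[int(round(v)),int(round(u))]) if 0<=v<384 and 0<=u<512 else -1 for u,v in proj(c,[O+Rb@[x/1e3,-y/1e3,.022] for y in ys])])
m=(G<45).astype(np.uint8)
print('knob top pred',proj(c,O+[0,0,.074]),'neck',proj(c,O+[0,0,.038]))
n,l,st,ce=cv2.connectedComponentsWithStats(m)
for i in range(1,n):
    if 150<st[i,4]<8000: print(st[i],ce[i].round(1))
E
```

```text
t 15.55 tcp [0.524  0.2733 0.1511] grasp [0.5164 0.2764 0.1683] z [ 0.402 -0.165 -0.901] y [ 0.377  0.926 -0.002] F [-0.2 -0.2 -0.2] op 0.901 q [ 0.45  0.08  2.02 -0.47  0.79 -0.45]
-38 + [225, 226, 226, 225, 225, 225, 225, 168, 112, 102, 205, 225, 219, 219, 191, 108, 95, 94, 90, 105, 99, 193]
-38 - [217, 216, 217, 218, 217, 219, 217, 217, 217, 200, 134, 189, 223, 223, 201, 200, 83, 109, 78, 81, 92, 155]
-30 + [108, 153, 219, 225, 225, 224, 225, 144, 107, 96, 204, 225, 220, 151, 147, 108, 84, 89, 86, 113, 124, 147]
-30 - [76, 78, 89, 153, 153, 218, 219, 218, 218, 137, 156, 222, 223, 223, 223, 215, 145, 112, 109, 109, 77, 86]
38 + [218, 217, 217, 218, 217, 217, 217, 218, 186, 135, 196, 214, 186, 153, 110, 103, 95, 95, 102, 96, 123, 127]
38 - [42, 41, 41, 40, 40, 42, 39, 38, 39, 39, 39, 39, 38, 37, 37, 37, 37, 34, 32, 32, 29, 55]
knob top pred [[252.78172442 207.15737163]] neck [[252.76686906 178.07330155]]
[234 188  37  29 554] [251.4 202.5]
```

The seams at both sides read about 2–3 mm and 1 mm wide at the expected place. I'll do one numeric check of the x edge against its neighbours before handing in.

```bash
python3 - <<'E'
from h import *
c=cam('wrist'); G=cv2.cvtColor(cv2.imread('pics/w7.png'),cv2.COLOR_BGR2GRAY).astype(np.float32)
Rb=R.from_euler('z',9,degrees=True).as_matrix(); O=np.array([.5673,.2556,0])
xs=np.arange(-50,-34,.5)
def edge(y,zz=.022):
    uv=proj(c,[O+Rb@[x/1e3,y/1e3,zz] for x in xs]).astype(np.float32); p=cv2.remap(G,uv[:,0].reshape(1,-1),uv[:,1].reshape(1,-1),cv2.INTER_LINEAR)[0]
    return p.astype(int)
for y in(-70,-55,-42,-25,-10,0,10,25,42,55,70):
    p=edge(y); i=np.argsort(-abs(np.diff(p)))[:3]; print(y,[(xs[j]+.25,p[j],p[j+1]) for j in sorted(i)])
E
```

```text
-70 [(np.float64(-43.25), np.int64(130), np.int64(153)), (np.float64(-42.75), np.int64(153), np.int64(182)), (np.float64(-42.25), np.int64(182), np.int64(203))]
-55 [(np.float64(-43.25), np.int64(123), np.int64(146)), (np.float64(-42.75), np.int64(146), np.int64(178)), (np.float64(-42.25), np.int64(178), np.int64(206))]
-42 [(np.float64(-42.75), np.int64(149), np.int64(184)), (np.float64(-39.25), np.int64(174), np.int64(140)), (np.float64(-38.75), np.int64(140), np.int64(106))]
-25 [(np.float64(-40.75), np.int64(159), np.int64(190)), (np.float64(-35.25), np.int64(198), np.int64(171)), (np.float64(-34.75), np.int64(171), np.int64(142))]
-10 [(np.float64(-41.75), np.int64(129), np.int64(150)), (np.float64(-41.25), np.int64(150), np.int64(178)), (np.float64(-40.75), np.int64(178), np.int64(206))]
0 [(np.float64(-41.75), np.int64(133), np.int64(159)), (np.float64(-41.25), np.int64(159), np.int64(185)), (np.float64(-40.75), np.int64(185), np.int64(207))]
10 [(np.float64(-41.75), np.int64(132), np.int64(160)), (np.float64(-41.25), np.int64(160), np.int64(190)), (np.float64(-40.75), np.int64(190), np.int64(209))]
25 [(np.float64(-42.25), np.int64(126), np.int64(142)), (np.float64(-41.75), np.int64(142), np.int64(175)), (np.float64(-41.25), np.int64(175), np.int64(209))]
42 [(np.float64(-42.75), np.int64(149), np.int64(178)), (np.float64(-39.75), np.int64(201), np.int64(170)), (np.float64(-39.25), np.int64(170), np.int64(130))]
55 [(np.float64(-43.25), np.int64(125), np.int64(147)), (np.float64(-42.75), np.int64(147), np.int64(177)), (np.float64(-42.25), np.int64(177), np.int64(205))]
70 [(np.float64(-43.25), np.int64(124), np.int64(147)), (np.float64(-42.75), np.int64(147), np.int64(183)), (np.float64(-42.25), np.int64(183), np.int64(210))]
```

The plate is about 1.5 mm off in x, 1 mm in y and 0.015 rad in turn, all inside tolerance. The gripper is clear, so I'm handing in.

```bash
python3 -c "
from h import *
print(sign_off())"
```

```text
the job is handed in; nothing more can be done
None
```

I brought the sub-plate out through the port without any knock showing in the readings, set it in the gap of the base, let go and handed in at about 15.6 s. By my last check it lies about 2 mm from the seat point, turned about 0.015 rad; its height I judged only from floor contact and the narrow seams. The hand-in returned no verdict.

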